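# Snap the larder key onto its stand

### The arm

A 6-joint arm with a two-finger parallel gripper is mounted at the origin on a cart in front of the work surface, level with it; the furniture and walls round the work are solid. World frame = base frame: x ahead of the robot, y to its left, z up, the work surface at z = 0. Lengths are in mm, angles in rad, forces in N, time in s.
With the tool pointing down it reaches from about 400 to 925 mm from the base axis. Payload 12.5 kg.
Tool frame: the origin (TCP) lies on the centre line of the jaws, within the pads' length; the fingertips stand 19 mm ahead of it and the grasp point (between the pads) is the TCP; y points along the fingers, x is the direction in which the jaws open and shut, and the axes are right-handed (so a half turn about y gives the same grasp; the last joint's range is limited). The gripper opens to 95 mm and grips with 3 to 60 N. Pads are 20 mm wide; open, the fingers measure 119 mm over their backs; the gripper's body (75 mm by 180 mm) begins 59 mm behind the grasp point.
Start: joints at [-1.431, 0.491, 1.559, -0, 1.092, -0.106], TCP at [152.105, -606.225, 233.661] pointing down, gripper open.
Joint ranges: [-3.1, 3.1], [-0.84, 2.19], [0.05, 2.79], [-1.13, 4.28], [0.06, 2.93], [-2.69, 2.69]. Speed limits (rad/s): [2.22, 2.22, 2.79, 3.14, 3.14, 3.14].

### API

Orientations are given as [roll, pitch, yaw] about the fixed x, y, z axes, in that order (R = Rz(yaw) Ry(pitch) Rx(roll)).
In Python, from cell import env gives the robot as it stands. The module is installed in compiled form; this text tells all that it offers.
- The arm moves only by the tool move_arm, never from a script. Its argument "rows" is a list of rows, each an object of numbers: "tx", "ty", "tz": the shift along the tool's x, y, z in cm; "rx", "ry", "rz": the turn, a rotation vector about the tool's x, y, z in rad; "grip": the opening in per cent of the stroke, from 0 (shut) to 100 (fully open). In form: [{"tx": .., "ty": .., "tz": .., "rx": .., "ry": .., "rz": .., "grip": ..}, ...]. A call has 1 to 10 rows; each row shifts and turns the commanded pose from where the row before left it, along the tool's axes as they then stand; what a row does not reach is not made up. A row lasts 1/12 s, in which the tool goes at most 41.7 mm and 7.16 degrees, less where a joint would pass 70% of its speed; a pose out of reach is approached as far as the arm can. A call is refused whole if a number of a shift passes 4.17 or a number of a turn 0.125, either way. A call with a gripper value outside its range is refused whole. The fingers move at their own pace and stop on an object; the grip force is fixed at half the most. Time passes only in rows, so rows that do not move let the fingers close. It gives the time, the measured TCP pose, the force and the opening at its end, in the units of the state.
- env.state(): the state, without advancing time (a new reading comes with each control period).
- env.read_camera(name): name is "side" or "top"; returns (picture, depth): 400x640x3 uint8, blue, green, red; 400x640 float32, mm along the optical axis (not along the pixel's ray), 0 where there is no reading.
- env.calibration(name): a dict with "vertical_fov" (degrees; the focal length in pixels is half the picture's height over the tangent of half this angle, whatever the lens; pixels are square), "cx", "cy" (the principal point, pixels), "eye" and "rotation" of the camera in the world. Camera axes: x right, y up, looking along -z (the intrinsics and any distortion apply to the point x, -y, -z); pixel columns grow to the right and rows downward; lengths in mm; the calibration is good to about 2 mm. A picture is of the moment at which its call begins. calibration takes no time and is no camera call.
- env.job_done(): hands the job in, once; it reports no verdict.
The state is a dict: "t": time; "joints": joint angles; "qvel": joint speeds; "tau": joint torques, N m; "eef_pos": TCP position; "tcp_rot": TCP orientation; "ft_force": force on the tool from outside, world axes, zero at the start; "moment": the same for the moment, N m; "opening": opening from 0.0 (shut) to 1.0 (fully open).
Only numpy, scipy, OpenCV 4.12 (cv2) and the standard library are available. Lean on these libraries where they do the work, as an engineer would, in place of code of your own. Each camera call takes 0.05 s, during which the arm holds its last target.

### The job

Clip the larder key fob onto the level steel bar of the key stand: press the hook's sprung gate against the bar until the bar is inside the hook and the gate has snapped shut behind it, then pull back lightly on the fob so that the bar bears against the shut gate and you feel it hold. Let go and leave it clipped there; do not force it, and leave the tumbler, the tin and the spice jar where they are.

Things in the scene. Friction and masses are not known exactly. Their poses are not given: they have to be found in the camera images.
- key_fob: Loose 150 g fob, lying flat. Dark wooden grip 64 x 22 x 14 mm (x -28 to 36, z 0 to 14), rigid snap hook in line, far end at x 104. A brass rivet, 10 mm wide, 26 mm long, runs across the grip at x 0, z 7. Origin on the underside below it; x to the hook's mouth, z up. Pinched on the rivet lightly (3 to 4 N), the heavy hook swings down as the grip rises, end on the table; at 45 N it is stiff.
- hook_mouth (a point): Middle of the hook's mouth, at (95, 3, 5) mm in the fob's frame; aim this at the bar. The mouth faces +x, 16 mm wide between the gate's hinge (x 95, y +16) and the other arm's nose (x 99, y -11). To go onto the level bar the hook must point down (within about 20 degrees), its flat plane across the bar.
- hook_inside (a point): Middle of the space inside the hook, at (71, 0, 5) mm in the fob's frame, same axes. The hook is a U of 10 mm round steel, 42 mm wide outside and 22 mm inside, centre plane at z 5 mm, the inside of its closed end at x 53 mm.
- gate (a joint): Sprung gate, a 6 mm steel bar across the mouth: 0 rad shut; swings only inward, to 1.4 rad, and springs back. Needs about 4 to 6 N at the mouth. It snaps shut once the bar's centre is about 29 mm past the mouth point (fob x about 66 mm); the bar meets the closed end at x 57 mm and, pulled back, the shut gate at x about 87 mm.
- key_stand: Fixed light wooden stand; origin at the centre of its underside on the worktop, z up. Base 144 x 76 x 18 mm (x, y, z), two cheeks (x 40 to 62 mm either side, 44 mm wide, 88 mm high, round tops). Between them a steel bar, 7 mm in diameter, runs level along x: 80 mm of it free, 53 mm clear beneath.
- eye_mid (a point): Middle of the steel bar's axis, 75 mm above the worktop; axes as the stand's (x along the bar).
- glass: Bystander: terracotta-coloured tumbler, 81 mm wide, 112 mm tall, open end up; origin at the centre of its underside.
- tin: Bystander: round food tin, 75 mm diameter, 58 mm tall; origin at the centre of its underside.
- spice: Bystander: spice jar with a yellow cap, 45 mm wide, 100 mm tall; origin at the centre of its underside.

How it is judged:
By the outcome, as a careful person would: the job done as asked, in the order asked, and still so for the second after the job is handed in, with the robot touching nothing.
It also fails if it takes over 53 s, if anything falls off the work surface, if the arm or the gripper's body presses on something with over 40 N, if the wrist force passes 120 N, or if a joint passes its speed limit or range.

## Working session

There is one attempt and no reset: what is moved stays moved. The work goes in short steps, Python scripts to look and compute and a tool call to move; the robot and the scene stay as the last step left them, time stands still between calls to the robot, and variables do not carry over. Pictures are saved under pics/ and viewed, and the job is handed in when it is done.

Besides the shell and the picture viewer there is one more tool, called as a command line: name --argument value ..., lists and objects as JSON in quotes. move_arm: Moves the arm, as the interface text tells. Its arguments: {"type":"object","properties":{"rows":{"type":"array"}},"required":["rows"]}

```bash
mkdir -p pics; cat > h.py <<'E'
import numpy as np, cv2
from cell import env
def snap(name,tag):
    im,d=env.read_camera(name); cv2.imwrite(f'pics/{tag}.png',im); np.save(f'pics/{tag}.npy',d); return im,d
def K(name):
    c=env.calibration(name); f=200/np.tan(np.radians(c['vertical_fov'])/2)
    return c,f
def unproj(name,u,v,d):
    c,f=K(name); p=np.array([(u-c['cx'])/f*d,-(v-c['cy'])/f*d,-d]); return np.array(c['eye'])+np.array(c['rotation'])@p
def onplane(name,u,v,z):
    a=np.array(K(name)[0]['eye']); b=unproj(name,u,v,1000.)
    return a+(b-a)*(z-a[2])/(b[2]-a[2])
def proj(name,P):
    c,f=K(name); p=np.array(c['rotation']).T@(np.array(P)-np.array(c['eye'])); return np.array([c['cx']+f*p[0]/-p[2], c['cy']-f*p[1]/-p[2], -p[2]])
E
python3 - <<'E'
from h import *
for n in('top','side'):
    print(n,env.calibration(n)); snap(n,n+'0')
print(env.state())
E
```

```text
top {'vertical_fov': 50.30081699451511, 'cx': 325.9942567716697, 'cy': 209.6099104782457, 'eye': array([396.70516473, -14.93616138, 926.78604534]), 'rotation': array([ 0.1585511 ,  0.02199598, -1.57832544])}
side {'vertical_fov': 48.72236177625939, 'cx': 316.89959727463815, 'cy': 192.92704872619186, 'eye': array([502.16016929, 767.48649862, 514.60338268]), 'rotation': array([ 1.05750898,  0.02351559, -3.1001031 ])}
{'t': 0.1, 'joints': array([-1.43058998e+00,  4.91499967e-01,  1.55935412e+00,  3.65439256e-05,
        1.09171179e+00, -1.05633477e-01]), 'qvel': array([ 0.00011741,  0.00052296, -0.00346755, -0.00068995,  0.00113534,
       -0.00013911]), 'tau': array([ 1.26401665e-03, -6.13623905e+01, -2.58606094e+01,  6.93457690e-02,
        4.70293534e-02, -4.11162466e-05]), 'eef_pos': array([ 152.09108712, -606.02501034,  233.13159297]), 'tcp_rot': array([-1.57066148e+00,  9.64379971e-04, -1.32497330e+00]), 'ft_force': array([-0.01870302, -0.73648604,  0.68718312]), 'moment': array([ 0.00262117, -0.08054985, -0.00445936]), 'opening': 1.0015299503478645}
```

```bash
python3 - <<'E'
s=open('h.py').read()
s=s.replace("    return c,f\n","    c=dict(c); c['rotation']=Rotation.from_euler('xyz',c['rotation']).as_matrix(); return c,f\n").replace("import numpy","from scipy.spatial.transform import Rotation\nimport numpy",1)
open('h.py','w').write(s)
E
```

```text
(no output)
```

View pics/top0.png

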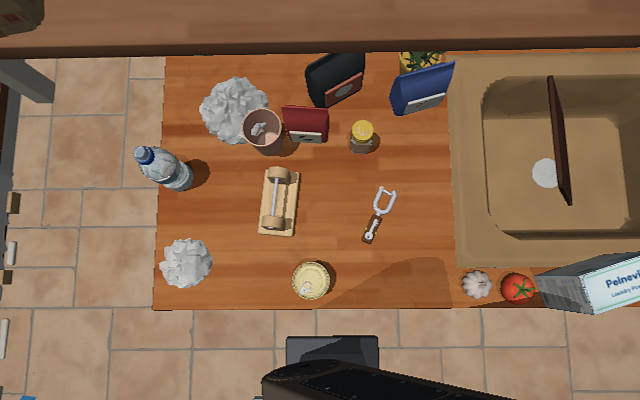

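View pics/side0.png

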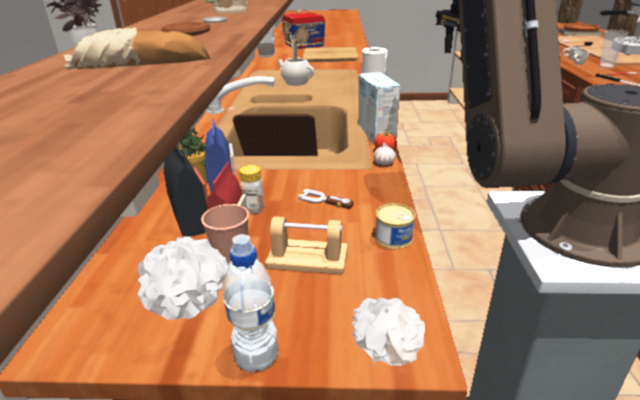

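```bash
python3 - <<'E'
from h import *
a=cv2.imread('pics/top0.png')
A=cv2.resize(a[170:250,340:420],None,fx=7,fy=7,interpolation=cv2.INTER_CUBIC);cv2.imwrite('pics/fob.png',A)
cv2.imwrite('pics/st.png',cv2.resize(a[155:245,240:320],None,fx=6,fy=6,interpolation=cv2.INTER_CUBIC))
b=cv2.imread('pics/side0.png')
cv2.imwrite('pics/sd.png',cv2.resize(b[180:280,250:370],None,fx=6,fy=6,interpolation=cv2.INTER_CUBIC))
E
```

```text
(no output)
```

View pics/fob.png

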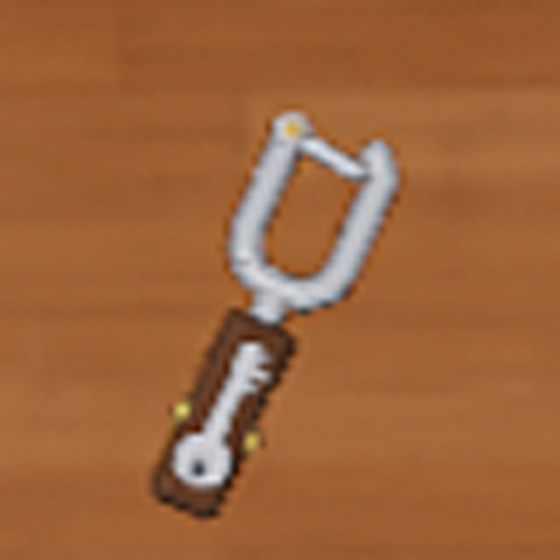

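View pics/st.png

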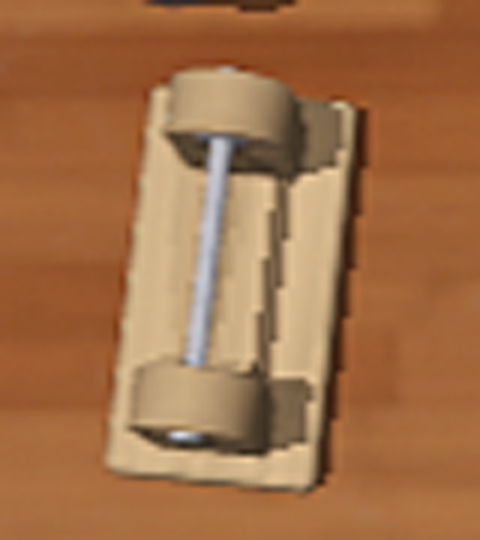

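View pics/sd.png

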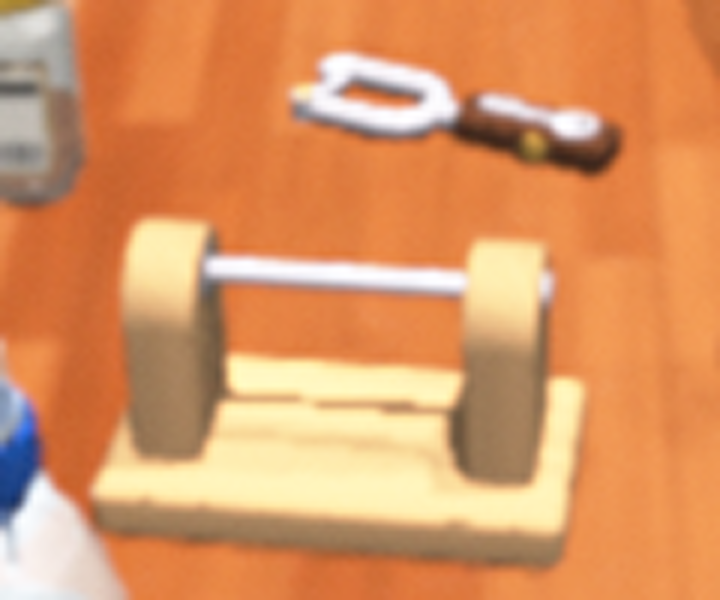

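```bash
python3 - <<'E'
from h import *
np.set_printoptions(precision=1,suppress=True)
t=lambda x,y:(340+(x+.5)/7-.5,170+(y+.5)/7-.5)
for n,p,z in [('rivL',(181,410),7),('rivR',(252,440),7),('hinge',(291,127),8),('nose',(380,152),8),('endL',(158,490),12),('endR',(212,515),12),('gripTL',(232,310),14),('gripTR',(294,342),14)]:
    print(n,onplane('top',*t(*p),z))
t=lambda x,y:(240+(x+.5)/6-.5,155+(y+.5)/6-.5)
for n,p,z in [('barfar',(222,140),78.5),('barnear',(196,362),78.5),('b NL',(108,468),18),('b NR',(314,488),18),('b FR',(354,103),18),('bFL',(152,88),18)]:
    print(n,onplane('top',*t(*p),z))
for n,u,v,z in [('tinTop',311,279,58),('spicecap',362,129,100),('glass top',263,128,112)]: print(n,onplane('top',u,v,z))
t=lambda x,y:(250+(x+.5)/6-.5,180+(y+.5)/6-.5)
print('side')
for n,p,z in [('barfar',(210,263),78.5),('barnear',(466,280),78.5),('b',(95,492),18),('b',(555,525),18),('b',(583,382),18),('riv',(533,138),7),('hinge',(302,95),5),('gripend',(605,165),7)]:
    print(n,onplane('side',*t(*p),z))
d=np.load('pics/top0.npy')
for u,v in [(350,200),(375,215),(275,195),(276,190),(240,200),(287,180),(311,279)]: print(u,v,d[v,u],unproj('top',u,v,d[v,u]))
d=np.load('pics/side0.npy')
for u,v in [(300,215),(320,290),(306,226),(306,250)]: print(u,v,d[v,u],unproj('side',u,v,d[v,u]))
E
```

```text
rivL [502.3 -81.    7. ]
rivR [ 492.8 -102.7    7. ]
hinge [ 591.2 -117.4    8. ]
nose [ 582.8 -144.9    8. ]
endL [477.2 -73.1  12. ]
endR [469.3 -89.4  12. ]
gripTL [532.4 -96.9  14. ]
gripTR [ 522.2 -115.7   14. ]
barfar [599.3 103.4  78.5]
barnear [522.9 111.3  78.5]
b NL [493.8 151.5  18. ]
b NR [485.9  77.5  18. ]
b FR [627.   63.5  18. ]
bFL [633.7 137.8  18. ]
tinTop [394.5  34.4  58. ]
spicecap [693.4 -71.9 100. ]
glass top [694.3 127.1 112. ]
side
barfar [598.  106.2  78.5]
barnear [521.2 114.9  78.5]
b [632.9 139.4  18. ]
b [495.  153.2  18. ]
b [485.5  82.1  18. ]
riv [501.2 -87.8   7. ]
hinge [ 590.8 -123.7    5. ]
gripend [474.7 -68.4   7. ]
350 200 940.83386 [566.  -48.9   0.2]
375 215 919.66376 [ 529.8 -101.7   14.7]
275 195 866.01385 [563.7 106.2  78.8]
276 190 871.23175 [574.8 104.7  75.3]
240 200 944.3716 [568.4 194.8   2. ]
287 180 889.2269 [598.9  84.   60.5]
311 279 861.09344 [394.5  34.6  55.2]
300 215 964.85913 [585.  -46.6  -0.2]
320 290 752.40625 [532.8 194.    1.1]
306 226 789.7998 [559.3 110.3  75.8]
306 250 822.57733 [561.7 105.   18.7]
```

move_arm --rows '[{"tx":-2.59,"ty":0.5,"tz":2.87},{"tx":-2.59,"ty":0.5,"tz":2.87},{"tx":-2.59,"ty":0.5,"tz":2.87},{"tx":-2.59,"ty":0.5,"tz":2.87},{"tx":-2.59,"ty":0.5,"tz":2.87},{"tx":-2.59,"ty":0.5,"tz":2.87},{"tx":-2.59,"ty":0.5,"tz":2.87},{"tx":-2.59,"ty":0.5,"tz":2.87},{"tx":-2.59,"ty":0.5,"tz":2.87},{"tx":-2.59,"ty":0.5,"tz":2.87}]'

```text
validation failed for argument at $.ro...
```

move_arm --rows '[{"tx":-2.59,"ty":0.5,"tz":2.87},{"tx":-2.59,"ty":0.5,"tz":2.87},{"tx":-2.59,"ty":0.5,"tz":2.87},{"tx":-2.59,"ty":0.5,"tz":2.87},{"tx":-2.59,"ty":0.5,"tz":2.87},{"tx":-2.59,"ty":0.5,"tz":2.87},{"ry":-0.125},{"ry":-0.125},{"ry":-0.125},{"ry":-0.125}]'

```text
validation failed for argument at $.ro...
```

move_arm --rows '[{"ry":-0.125},{"ry":-0.125},{"ry":-0.125},{"ry":-0.125},{"ry":-0.125},{"ry":-0.125},{"ry":-0.125},{"ry":-0.125},{"ry":-0.125},{"ry":-0.125}]'

```text
validation failed for argument at $.ro...
```

move_arm --rows '[{"ry":-0.125},{"ry":-0.125},{"ry":-0.125},{"ry":-0.125},{"ry":-0.125},{"ry":-0.1},{}]'

```text
validation failed for argument at $.ro...
```

move_arm --rows '[{"tx":-2.59,"ty":0.5,"tz":2.87,"rx":0,"ry":0,"rz":0,"grip":100},{"tx":-2.59,"ty":0.5,"tz":2.87,"rx":0,"ry":0,"rz":0,"grip":100}]'

```text
t: 0.27
eef_pos: [194.7, -541.8, 222.8]
tcp_rot: [-1.571, 0.0, -1.328]
ft_force: [0.3, 0.1, -0.2]
opening: 1.001
```

move_arm --rows '[{"tx":-2.59,"ty":0.5,"tz":2.87,"rx":0,"ry":0,"rz":0,"grip":100},{"tx":-2.59,"ty":0.5,"tz":2.87,"rx":0,"ry":0,"rz":0,"grip":100},{"tx":-2.59,"ty":0.5,"tz":2.87,"rx":0,"ry":0,"rz":0,"grip":100},{"tx":-2.59,"ty":0.5,"tz":2.87,"rx":0,"ry":0,"rz":0,"grip":100},{"tx":-2.59,"ty":0.5,"tz":2.87,"rx":0,"ry":0,"rz":0,"grip":100},{"tx":-2.59,"ty":0.5,"tz":2.87,"rx":0,"ry":0,"rz":0,"grip":100},{"tx":-2.59,"ty":0.5,"tz":2.87,"rx":0,"ry":0,"rz":0,"grip":100}]'

```text
t: 0.85
eef_pos: [346.5, -315.6, 188.4]
tcp_rot: [-1.571, 0.0, -1.325]
ft_force: [-0.2, -0.8, 0.2]
opening: 1.001
```

move_arm --rows '[{"tx":-2.59,"ty":0.5,"tz":2.87,"rx":0,"ry":0,"rz":0,"grip":100},{"tx":-2.59,"ty":0.5,"tz":2.87,"rx":0,"ry":0,"rz":0,"grip":100},{"tx":-2.59,"ty":0.5,"tz":2.87,"rx":0,"ry":0,"rz":0,"grip":100},{"tx":-2.59,"ty":0.5,"tz":2.87,"rx":0,"ry":0,"rz":0,"grip":100},{"tx":-2.59,"ty":0.5,"tz":2.87,"rx":0,"ry":0,"rz":0,"grip":100},{"tx":-2.59,"ty":0.5,"tz":2.87,"rx":0,"ry":0,"rz":0,"grip":100},{"tx":-2.59,"ty":0.5,"tz":2.87,"rx":0,"ry":0,"rz":0,"grip":100},{"tx":0,"ty":0,"tz":0,"rx":0,"ry":-0.125,"rz":0,"grip":80},{"tx":0,"ty":0,"tz":0,"rx":0,"ry":-0.125,"rz":0,"grip":80}]'

```text
t: 1.6
eef_pos: [497.3, -90.4, 153.0]
tcp_rot: [-1.572, 0.001, -1.066]
ft_force: [-1.2, -0.7, 0.1]
opening: 0.908
```

move_arm --rows '[{"tx":0,"ty":0,"tz":0,"rx":0,"ry":-0.125,"rz":0,"grip":80},{"tx":0,"ty":0,"tz":0,"rx":0,"ry":-0.125,"rz":0,"grip":80},{"tx":0,"ty":0,"tz":0,"rx":0,"ry":-0.125,"rz":0,"grip":80},{"tx":0,"ty":0,"tz":0,"rx":0,"ry":-0.125,"rz":0,"grip":80},{"tx":0,"ty":0,"tz":0,"rx":0,"ry":-0.125,"rz":0,"grip":80},{"tx":0,"ty":0,"tz":0,"rx":0,"ry":-0.125,"rz":0,"grip":80},{"tx":0,"ty":0,"tz":0,"rx":0,"ry":-0.125,"rz":0,"grip":80},{"tx":0,"ty":0,"tz":0,"rx":0,"ry":-0.125,"rz":0,"grip":80},{"tx":0,"ty":0,"tz":0,"rx":0,"ry":-0.125,"rz":0,"grip":80},{"tx":0,"ty":0,"tz":0,"rx":0,"ry":-0.125,"rz":0,"grip":80}]'

```text
t: 2.43
eef_pos: [496.6, -92.5, 153.4]
tcp_rot: [-1.571, 0.0, 0.181]
ft_force: [-0.4, -0.2, -0.7]
opening: 0.799
```

move_arm --rows '[{"tx":0,"ty":0,"tz":0,"rx":0,"ry":-0.125,"rz":0,"grip":80},{"tx":0,"ty":0,"tz":0,"rx":0,"ry":-0.125,"rz":0,"grip":80},{"tx":0,"ty":0,"tz":0,"rx":0,"ry":-0.125,"rz":0,"grip":80},{"tx":0,"ty":0,"tz":0,"rx":0,"ry":-0.125,"rz":0,"grip":80},{"tx":0,"ty":0,"tz":0,"rx":0,"ry":-0.125,"rz":0,"grip":80},{"tx":0,"ty":0,"tz":0,"rx":0,"ry":-0.125,"rz":0,"grip":80},{"tx":0,"ty":0,"tz":0,"rx":0,"ry":-0.125,"rz":0,"grip":80},{"tx":0,"ty":0,"tz":0,"rx":0,"ry":-0.1,"rz":0,"grip":80},{"tx":0,"ty":0,"tz":0,"rx":0,"ry":0,"rz":0,"grip":80}]'

```text
t: 3.18
eef_pos: [496.6, -92.5, 153.4]
tcp_rot: [-1.57, 0.0, 1.155]
ft_force: [0.1, -1.2, 0.2]
opening: 0.799
```

move_arm --rows '[{"tx":0,"ty":3.3,"tz":0,"rx":0,"ry":0,"rz":0,"grip":60},{"tx":0,"ty":3.3,"tz":0,"rx":0,"ry":0,"rz":0,"grip":60},{"tx":0,"ty":3.3,"tz":0,"rx":0,"ry":0,"rz":0,"grip":60},{"tx":0,"ty":2.0,"tz":0,"rx":0,"ry":0,"rz":0,"grip":50},{"tx":0,"ty":1.3,"tz":0,"rx":0,"ry":0,"rz":0,"grip":40},{"tx":0,"ty":0,"tz":0,"rx":0,"ry":0,"rz":0,"grip":35},{"tx":0,"ty":0,"tz":0,"rx":0,"ry":0,"rz":0,"grip":32},{"tx":0,"ty":0,"tz":0,"rx":0,"ry":0,"rz":0,"grip":32}]'

```text
t: 3.85
eef_pos: [496.7, -92.6, 21.5]
tcp_rot: [-1.571, 0.0, 1.147]
ft_force: [0.0, -0.7, -0.9]
opening: 0.336
```

```bash
python3 - <<'E'
from h import *
a,_=snap('top','g1');b,_=snap('side','g1s')
A=cv2.resize(a[150:250,320:420],None,fx=5,fy=5,interpolation=cv2.INTER_CUBIC)
B=cv2.resize(b[150:250,270:400],None,fx=5,fy=5,interpolation=cv2.INTER_CUBIC)[:, :]
cv2.imwrite('pics/g1c.png',A);cv2.imwrite('pics/g1sc.png',B)
print(env.state()['opening'],env.state()['eef_pos'],env.state()['ft_force'])
E
```

```text
0.3233344055253892 [496.70407557 -92.55660671  21.72334997] [ 5.80162922e-01 -5.62640712e-04 -2.17473717e-01]
```

View pics/g1c.png

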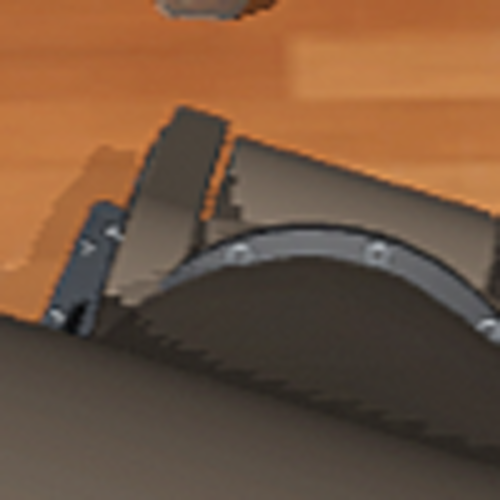

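View pics/g1sc.png

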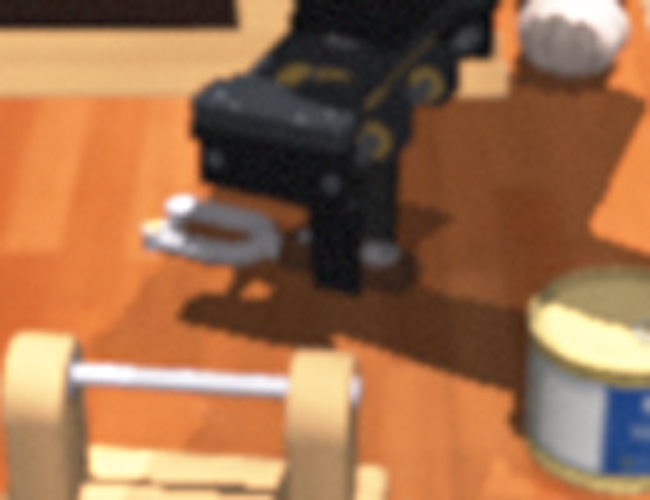

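move_arm --rows '[{"tx":0,"ty":0,"tz":0,"rx":0,"ry":0,"rz":0,"grip":29},{"tx":0,"ty":0,"tz":0,"rx":0,"ry":0,"rz":0,"grip":28},{"tx":0,"ty":0,"tz":0,"rx":0,"ry":0,"rz":0,"grip":27},{"tx":0,"ty":0,"tz":0,"rx":0,"ry":0,"rz":0,"grip":27},{"tx":0,"ty":0,"tz":0,"rx":0,"ry":0,"rz":0,"grip":27}]'

```text
t: 4.37
eef_pos: [496.7, -92.6, 21.7]
tcp_rot: [-1.571, 0.0, 1.15]
ft_force: [-0.9, -0.5, 2.6]
opening: 0.273
```

```bash
python3 - <<'E'
from h import *
print(env.state()['opening'])
E
```

```text
0.272533282496943
```

move_arm --rows '[{"tx":0,"ty":-0.5,"tz":0,"rx":0,"ry":0,"rz":0,"grip":27},{"tx":0,"ty":-0.5,"tz":0,"rx":0,"ry":0,"rz":0,"grip":27},{"tx":0,"ty":-0.5,"tz":0,"rx":0,"ry":0,"rz":0,"grip":27},{"tx":0,"ty":-0.5,"tz":0,"rx":0,"ry":0,"rz":0,"grip":27},{"tx":0,"ty":0,"tz":0,"rx":0,"ry":0,"rz":0,"grip":27}]'

```text
t: 4.78
eef_pos: [497.0, -92.6, 42.7]
tcp_rot: [-1.572, -0.0, 1.15]
ft_force: [0.0, -0.0, -1.7]
opening: 0.272
```

```bash
python3 - <<'E'
from h import *
b,_=snap('side','g2s')
B=cv2.resize(b[150:250,270:400],None,fx=5,fy=5,interpolation=cv2.INTER_CUBIC)
cv2.imwrite('pics/g2sc.png',B)
s=env.state();print(s['opening'],s['eef_pos'],s['ft_force'])
E
```

```text
0.26873544863290544 [496.89145899 -92.58292071  42.28026121] [-0.37774457  0.06797038 -1.30964911]
```

View pics/g2sc.png

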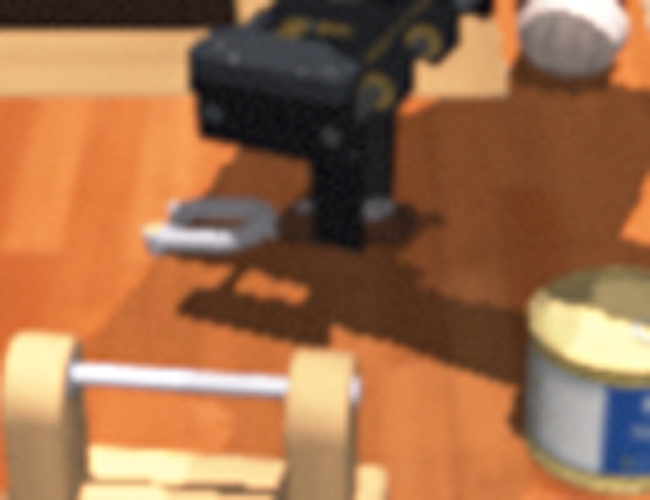

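move_arm --rows '[{"tx":0,"ty":-0.8,"tz":0,"rx":0,"ry":0,"rz":0,"grip":27},{"tx":0,"ty":-0.8,"tz":0,"rx":0,"ry":0,"rz":0,"grip":27},{"tx":0,"ty":-0.8,"tz":0,"rx":0,"ry":0,"rz":0,"grip":27},{"tx":0,"ty":-0.8,"tz":0,"rx":0,"ry":0,"rz":0,"grip":27},{"tx":0,"ty":-0.8,"tz":0,"rx":0,"ry":0,"rz":0,"grip":27},{"tx":0,"ty":0,"tz":0,"rx":0,"ry":0,"rz":0,"grip":27},{"tx":0,"ty":0,"tz":0,"rx":0,"ry":0,"rz":0,"grip":27}]'

```text
t: 5.42
eef_pos: [496.9, -92.6, 82.2]
tcp_rot: [-1.572, -0.0, 1.15]
ft_force: [-0.5, 1.0, -0.1]
opening: 0.269
```

```bash
python3 - <<'E'
from h import *
b,_=snap('side','g3s')
B=cv2.resize(b[130:250,250:400],None,fx=5,fy=5,interpolation=cv2.INTER_CUBIC)
cv2.imwrite('pics/g3sc.png',B)
s=env.state();print(s['opening'],s['eef_pos'],s['ft_force'])
E
```

```text
0.2697230562080104 [496.70980806 -92.53227919  81.8298355 ] [ 0.66264835  1.13553588 -1.42017102]
```

View pics/g3sc.png

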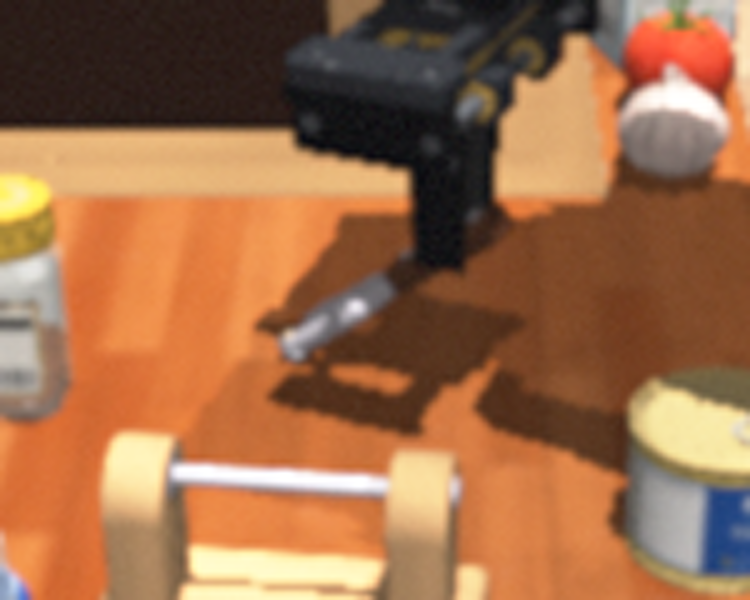

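move_arm --rows '[{"tx":0,"ty":-0.7,"tz":0,"rx":0,"ry":0,"rz":0,"grip":27},{"tx":0,"ty":-0.7,"tz":0,"rx":0,"ry":0,"rz":0,"grip":27},{"tx":0,"ty":-0.7,"tz":0,"rx":0,"ry":0,"rz":0,"grip":27},{"tx":0,"ty":-0.6,"tz":0,"rx":0,"ry":0,"rz":0,"grip":27},{"tx":0,"ty":-0.6,"tz":0,"rx":0,"ry":0,"rz":0,"grip":27},{"tx":0,"ty":-0.6,"tz":0,"rx":0,"ry":0,"rz":0,"grip":27},{"tx":0,"ty":-0.6,"tz":0,"rx":0,"ry":0,"rz":0,"grip":27},{"tx":0,"ty":0,"tz":0,"rx":0,"ry":0,"rz":0,"grip":27},{"tx":0,"ty":0,"tz":0,"rx":0,"ry":0,"rz":0,"grip":27}]'

```text
t: 6.22
eef_pos: [496.7, -92.6, 126.9]
tcp_rot: [-1.572, 0.0, 1.15]
ft_force: [-0.2, 0.1, -1.4]
opening: 0.274
```

```bash
python3 - <<'E'
from h import *
b,_=snap('side','g4s')
B=cv2.resize(b[110:230,250:400],None,fx=5,fy=5,interpolation=cv2.INTER_CUBIC)
cv2.imwrite('pics/g4sc.png',B)
s=env.state();print(s['opening'],s['eef_pos'],s['ft_force'])
E
```

```text
0.26915497255418774 [496.59589908 -92.55444653 126.62658122] [ 0.35961405  0.40312156 -1.35417307]
```

View pics/g4sc.png

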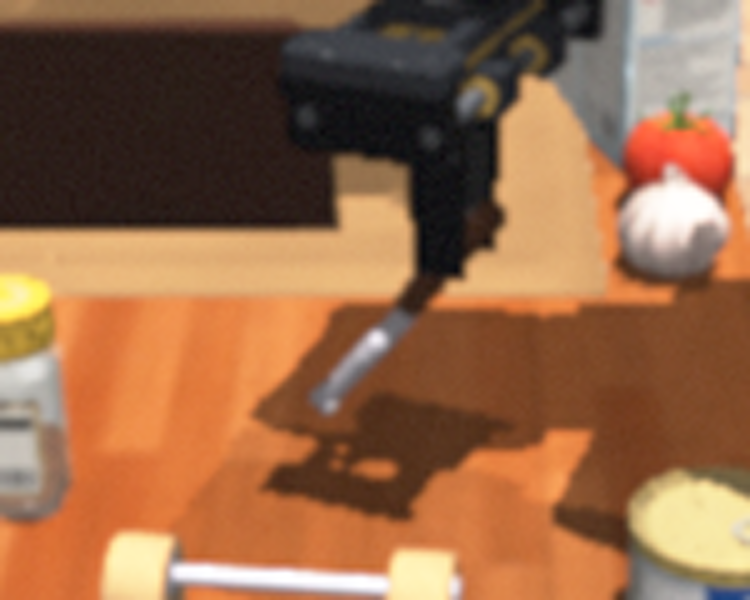

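move_arm --rows '[{"tx":0,"ty":-1.5,"tz":0,"rx":0,"ry":0,"rz":0,"grip":27},{"tx":0,"ty":-1.5,"tz":0,"rx":0,"ry":0,"rz":0,"grip":27},{"tx":0,"ty":0,"tz":0,"rx":0,"ry":0,"rz":0,"grip":27},{"tx":0,"ty":0,"tz":0,"rx":0,"ry":0,"rz":0,"grip":20},{"tx":0,"ty":0,"tz":0,"rx":0,"ry":0,"rz":0,"grip":0},{"tx":0,"ty":0,"tz":0,"rx":0,"ry":0,"rz":0,"grip":0}]'

```text
t: 6.77
eef_pos: [496.3, -92.4, 155.7]
tcp_rot: [-1.569, 0.0, 1.15]
ft_force: [0.2, -0.5, -1.5]
opening: 0.266
```

```bash
cat >> h.py <<'E'
def fobpt(tcp,yaw,th,p,off=14.7):
    """fob hanging: th = angle of fob x below horizontal; rivet centre off mm below TCP (tool vertical)"""
    c,s=np.cos(yaw),np.sin(yaw); y=np.array([c,s,0]); xh=np.array([s,-c,0])
    x=xh*np.cos(th)+np.array([0,0,-np.sin(th)]); z=np.cross(x,y)
    return np.array(tcp)+[0,0,-off]+x*p[0]+y*p[1]+z*(p[2]-7)
E
python3 - <<'E'
from h import *
b,d=snap('side','g5s')
B=cv2.resize(b[90:210,250:400],None,fx=5,fy=5,interpolation=cv2.INTER_CUBIC)
cv2.imwrite('pics/g5sc.png',B)
s=env.state();print(s['opening'],s['eef_pos'],s['ft_force'],s['joints'])
for th in range(40,95,10):
    print(th,[((proj('side',fobpt(s['eef_pos'],1.15,np.radians(th),p))[:2]-[250,90])*5).round() for p in [(0,13,7),(95,16,5),(99,-11,5)]])
E
```

```text
0.2654744300011538 [496.34603006 -92.46163788 155.75942294] [ 0.19376462  0.35299098 -1.5315984 ] [-3.15029124e-01  4.25929121e-01  1.93547202e+00 -1.20350418e-04
  7.81565489e-01 -1.46491561e+00]
40 [array([441., 295.]), array([291., 402.]), array([312., 381.])]
50 [array([441., 295.]), array([316., 430.]), array([338., 410.])]
60 [array([441., 295.]), array([344., 454.]), array([366., 435.])]
70 [array([441., 295.]), array([375., 474.]), array([398., 455.])]
80 [array([441., 295.]), array([408., 489.]), array([432., 470.])]
90 [array([441., 295.]), array([442., 499.]), array([467., 480.])]
```

View pics/g5sc.png

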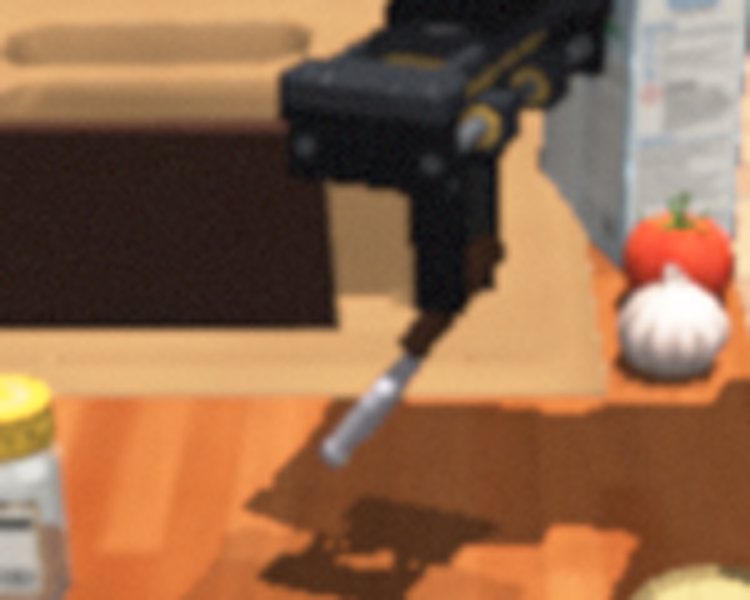

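move_arm --rows '[{"tx":0,"ty":-2.5,"tz":0,"rx":0,"ry":-0.106,"rz":0,"grip":0},{"tx":0,"ty":-2.5,"tz":0,"rx":0,"ry":-0.106,"rz":0,"grip":0},{"tx":0,"ty":-2.5,"tz":0,"rx":0,"ry":-0.106,"rz":0,"grip":0},{"tx":2.0,"ty":0,"tz":-0.5,"rx":0,"ry":0,"rz":0,"grip":0},{"tx":3.4,"ty":0,"tz":-0.9,"rx":0,"ry":0,"rz":0,"grip":0},{"tx":3.4,"ty":0,"tz":-0.9,"rx":0,"ry":0,"rz":0,"grip":0},{"tx":3.4,"ty":0,"tz":-0.9,"rx":0,"ry":0,"rz":0,"grip":0},{"tx":3.4,"ty":0,"tz":-0.9,"rx":0,"ry":0,"rz":0,"grip":0},{"tx":3.0,"ty":0,"tz":-0.8,"rx":0,"ry":0,"rz":0,"grip":0},{"tx":1.8,"ty":0,"tz":-0.4,"rx":0,"ry":0,"rz":0,"grip":0}]'

```text
t: 7.65
eef_pos: [570.9, 107.7, 230.7]
tcp_rot: [-1.57, -0.0, 1.469]
ft_force: [-0.5, -0.2, -1.2]
opening: 0.269
```

move_arm --rows '[{"tx":0,"ty":0,"tz":0,"rx":0.096,"ry":0,"rz":0,"grip":0},{"tx":0,"ty":0,"tz":0,"rx":0.096,"ry":0,"rz":0,"grip":0},{"tx":0,"ty":0,"tz":0,"rx":0.096,"ry":0,"rz":0,"grip":0},{"tx":0,"ty":0,"tz":0,"rx":0.096,"ry":0,"rz":0,"grip":0},{"tx":0,"ty":0,"tz":0,"rx":0.096,"ry":0,"rz":0,"grip":0},{"tx":0,"ty":0,"tz":0,"rx":0.096,"ry":0,"rz":0,"grip":0},{"tx":0,"ty":0,"tz":0,"rx":0,"ry":0,"rz":0,"grip":0},{"tx":0,"ty":0,"tz":0,"rx":0,"ry":0,"rz":0,"grip":0}]'

```text
t: 8.32
eef_pos: [570.6, 104.8, 229.8]
tcp_rot: [-0.995, 0.0, 1.468]
ft_force: [-1.0, 0.5, -1.3]
opening: 0.27
```

```bash
python3 - <<'E'
from h import *
b,d=snap('side','k1s');a,_=snap('top','k1')
cv2.imwrite('pics/k1sc.png',cv2.resize(b[100:270,230:390],None,fx=3.5,fy=3.5,interpolation=cv2.INTER_CUBIC))
cv2.imwrite('pics/k1c.png',cv2.resize(a[130:250,220:340],None,fx=5,fy=5,interpolation=cv2.INTER_CUBIC))
s=env.state();print(s['opening'],s['eef_pos'],s['tcp_rot'],s['ft_force'],s['joints'])
E
```

```text
0.26707970350959176 [570.16523066 105.009429   231.44790368] [-9.97486393e-01  1.72685010e-04  1.46807716e+00] [-0.20555543  0.52520255 -0.65106205] [ 0.03542298  0.6564008   1.36466887  0.07514471  1.68916467 -1.44554169]
```

View pics/k1sc.png

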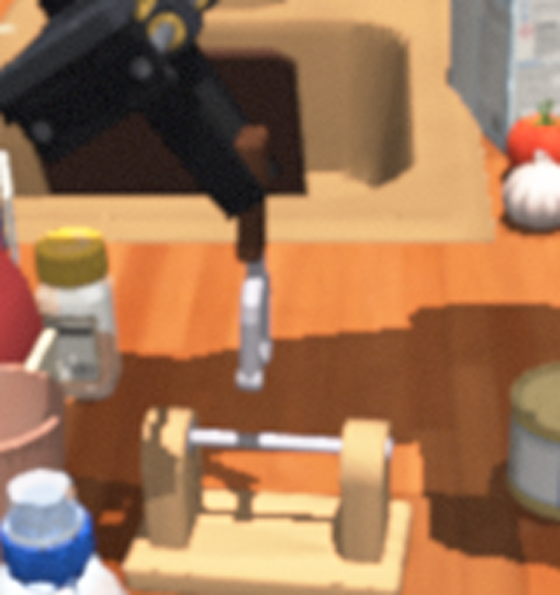

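View pics/k1c.png

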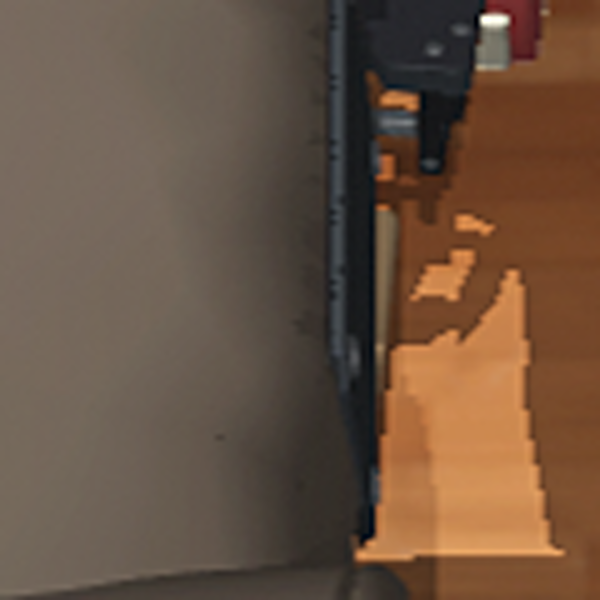

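```bash
python3 - <<'E'
from h import *
np.set_printoptions(precision=1,suppress=True)
d=np.load('pics/k1s.npy'); 
b=cv2.imread('pics/k1s.png')
cv2.imwrite('pics/k1sd.png',cv2.resize(b[160:240,270:350],None,fx=7,fy=7,interpolation=cv2.INTER_CUBIC))
for v in range(172,214,2):
    print(v,d[v,296:312].astype(int))
for u in (288,296,310,320):
    for v in range(222,230):
        P=unproj('side',u,v,d[v,u]); 
        if P[2]>60: print(u,v,P)
for u,v in [(299,209),(301,208),(302,206),(301,204),(300,200),(301,196),(303,190),(302,180)]: print(u,v,unproj('side',u,v,d[v,u]))
E
```

```text
172 [1148  730  727  730  730  729  729  729  730  741 1147 1147 1142 1144
 1141 1141]
174 [1142 1141  734  732  732  733  730  733  738  741    0 1132 1136 1136
 1140 1138]
176 [1131 1124 1125 1125  741  739  738  740  741  745 1127 1129 1126 1126
 1124 1123]
178 [1117 1120 1118 1115  743  742  742  741  741  744  757 1116 1115 1117
 1114 1118]
180 [1111 1110 1108  739  738  736  737  738  738  756  764 1108 1109 1108
 1108 1106]
182 [1100 1096 1099  738  737  736  737  737  740  763  766 1100 1097 1098
 1097    0]
184 [1088 1090 1088  733  735  733  735  736  738  765  767 1091 1086 1086
 1088 1086]
186 [1082 1078  736  734  733  735  734  734  767  767  768 1083 1081 1079
 1080 1078]
188 [1072 1071  737  734  734  737  734  736  769  771  771 1071 1071 1071
 1070 1072]
190 [1061 1065  736  736  735  734  737  738  770  771  776 1065 1065 1062
 1060 1061]
192 [1055 1055  739  738  736  738  736  741  773  772  776 1051 1055 1050
 1054 1052]
194 [1047 1046  741  739  737  737  738  739  775  775  775 1044 1044 1048
 1045 1046]
196 [1041 1039  744  740  742  740  742  741  777  778  
[... 647 characters left out ...]
975 973 975 975 975 975 975]
288 223 [592.4 102.2  76.8]
288 224 [592.2 104.3  76. ]
288 225 [592.  106.5  75.3]
288 226 [592.3 105.3  72.3]
296 223 [577.7 103.1  77.5]
296 224 [577.5 106.6  77.6]
296 225 [577.2 109.4  77.3]
296 226 [577.6 107.4  73.8]
310 224 [552.3 106.7  77.8]
310 225 [552.1 109.2  77.3]
310 226 [552.1 110.5  76. ]
310 227 [552.3 109.2  73. ]
320 225 [534.2 110.2  78. ]
320 226 [534.1 112.9  77.7]
320 227 [534.1 113.7  76.1]
320 228 [534.2 112.6  73.2]
299 209 [568.5 127.9 122.2]
301 208 [565.2 126.  123.1]
302 206 [563.2 126.4 127.3]
301 204 [564.9 125.5 130.7]
300 200 [566.1 126.8 139.4]
301 196 [564.1 126.5 147. ]
303 190 [560.6 123.5 156.8]
302 180 [562.1 116.7 172.1]
```

View pics/k1sd.png

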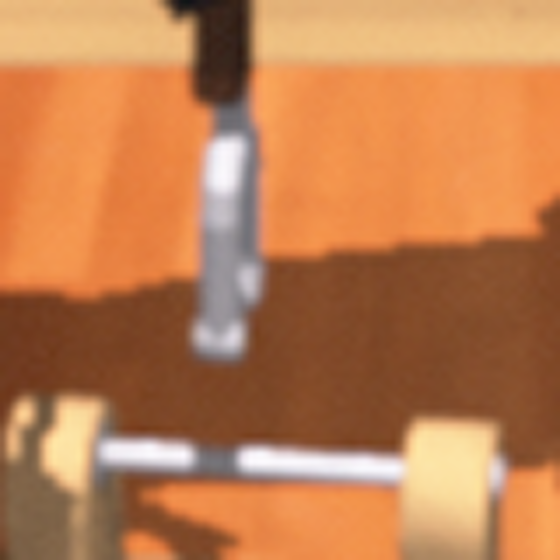

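move_arm --rows '[{"tx":-0.1,"ty":0.84,"tz":-0.54,"rx":0,"ry":0,"rz":0,"grip":0},{"tx":0,"ty":0.84,"tz":-0.54,"rx":0,"ry":0,"rz":0,"grip":0},{"tx":0,"ty":0.84,"tz":-0.54,"rx":0,"ry":0,"rz":0,"grip":0},{"tx":0,"ty":0,"tz":0,"rx":0,"ry":0,"rz":0,"grip":0},{"tx":0,"ty":0,"tz":0,"rx":0,"ry":0,"rz":0,"grip":0}]'

```text
t: 8.83
eef_pos: [569.8, 104.0, 201.0]
tcp_rot: [-0.994, 0.0, 1.468]
ft_force: [0.5, 0.7, -1.0]
opening: 0.269
```

```bash
python3 - <<'E'
from h import *
np.set_printoptions(precision=1,suppress=True)
b,d=snap('side','k2s')
cv2.imwrite('pics/k2sd.png',cv2.resize(b[165:245,270:350],None,fx=7,fy=7,interpolation=cv2.INTER_CUBIC))
s=env.state();print(s['opening'],s['eef_pos'],s['ft_force'])
for u,v in [(298,200),(300,206),(300,210),(300,214),(300,218),(300,220),(302,222),(310,226)]: print(u,v,unproj('side',u,v,d[v,u]))
E
```

```text
0.2679335226731026 [570.  104.  201.5] [-0.  -0.4 -1.7]
298 200 [ 594.5 -110.8    0.2]
300 206 [566.9 123.5 125.6]
300 210 [567.2 124.7 118.3]
300 214 [567.3 126.7 111.4]
300 218 [568.  123.1 101. ]
300 220 [502.2 767.5 514.6]
302 222 [564.5 126.9  95.2]
310 226 [552.2 109.7  75.5]
```

View pics/k2sd.png

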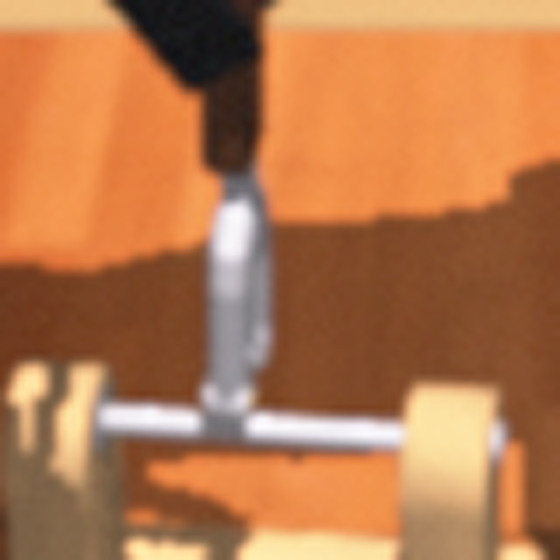

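move_arm --rows '[{"tx":0,"ty":0.67,"tz":-0.43,"rx":0,"ry":0,"rz":0,"grip":0},{"tx":0,"ty":0.34,"tz":-0.22,"rx":0,"ry":0,"rz":0,"grip":0},{"tx":0,"ty":0,"tz":0,"rx":0,"ry":0,"rz":0,"grip":0}]'

```text
t: 9.13
eef_pos: [569.7, 103.9, 188.6]
tcp_rot: [-0.994, 0.0, 1.468]
ft_force: [0.4, 0.2, -2.6]
opening: 0.266
```

move_arm --rows '[{"tx":0,"ty":0.34,"tz":-0.22,"rx":0,"ry":0,"rz":0,"grip":0},{"tx":0,"ty":0.34,"tz":-0.22,"rx":0,"ry":0,"rz":0,"grip":0},{"tx":0,"ty":0,"tz":0,"rx":0,"ry":0,"rz":0,"grip":0}]'

```text
t: 9.38
eef_pos: [569.9, 104.0, 181.1]
tcp_rot: [-0.994, 0.0, 1.468]
ft_force: [-0.4, 0.9, 2.3]
opening: 0.272
```

move_arm --rows '[{"tx":0,"ty":0.34,"tz":-0.22,"rx":0,"ry":0,"rz":0,"grip":0},{"tx":0,"ty":0.34,"tz":-0.22,"rx":0,"ry":0,"rz":0,"grip":0},{"tx":0,"ty":0,"tz":0,"rx":0,"ry":0,"rz":0,"grip":0}]'

```text
t: 9.63
eef_pos: [569.9, 104.3, 172.7]
tcp_rot: [-0.994, -0.001, 1.468]
ft_force: [0.0, 3.3, -0.2]
opening: 0.271
```

```bash
python3 - <<'E'
from h import *
np.set_printoptions(precision=1,suppress=True)
b,d=snap('side','k3s')
cv2.imwrite('pics/k3sd.png',cv2.resize(b[175:255,270:350],None,fx=7,fy=7,interpolation=cv2.INTER_CUBIC))
s=env.state();print(s['opening'],s['eef_pos'],s['ft_force'],s['moment'])
E
```

```text
0.26161446439077024 [569.9 104.5 172.9] [-1.   4.6 -1.4] [ 1.1 -0.6 -0.4]
```

View pics/k3sd.png

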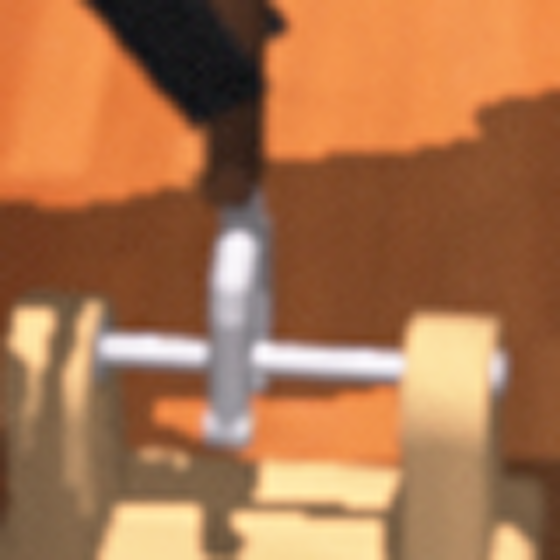

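move_arm --rows '[{"tx":0,"ty":0.34,"tz":-0.22,"rx":0,"ry":0,"rz":0,"grip":0},{"tx":0,"ty":0.34,"tz":-0.22,"rx":0,"ry":0,"rz":0,"grip":0},{"tx":0,"ty":0,"tz":0,"rx":0,"ry":0,"rz":0,"grip":0}]'

```text
t: 9.93
eef_pos: [569.8, 104.2, 164.3]
tcp_rot: [-0.994, -0.0, 1.468]
ft_force: [-0.4, 4.0, -3.1]
opening: 0.269
```

move_arm --rows '[{"tx":0,"ty":0.34,"tz":-0.22,"rx":0,"ry":0,"rz":0,"grip":0},{"tx":0,"ty":0.34,"tz":-0.22,"rx":0,"ry":0,"rz":0,"grip":0},{"tx":0,"ty":0,"tz":0,"rx":0,"ry":0,"rz":0,"grip":0}]'

```text
t: 10.18
eef_pos: [569.7, 103.7, 156.1]
tcp_rot: [-0.994, 0.001, 1.468]
ft_force: [0.5, -0.4, -1.6]
opening: 0.27
```

move_arm --rows '[{"tx":0,"ty":0.25,"tz":-0.16,"rx":0,"ry":0,"rz":0,"grip":0},{"tx":0,"ty":0,"tz":0,"rx":0,"ry":0,"rz":0,"grip":0}]'

```text
t: 10.35
eef_pos: [569.8, 103.7, 153.7]
tcp_rot: [-0.994, 0.001, 1.468]
ft_force: [0.1, 0.2, -0.6]
opening: 0.269
```

```bash
python3 - <<'E'
from h import *
np.set_printoptions(precision=1,suppress=True)
b,d=snap('side','k4s')
cv2.imwrite('pics/k4sd.png',cv2.resize(b[175:255,270:350],None,fx=7,fy=7,interpolation=cv2.INTER_CUBIC))
s=env.state();print(s['opening'],s['eef_pos'],s['ft_force'],s['moment'])
E
```

```text
0.2668346295415419 [569.9 103.7 153.9] [-0.1  0.7 -0.9] [ 0.1 -0.6 -0. ]
```

View pics/k4sd.png

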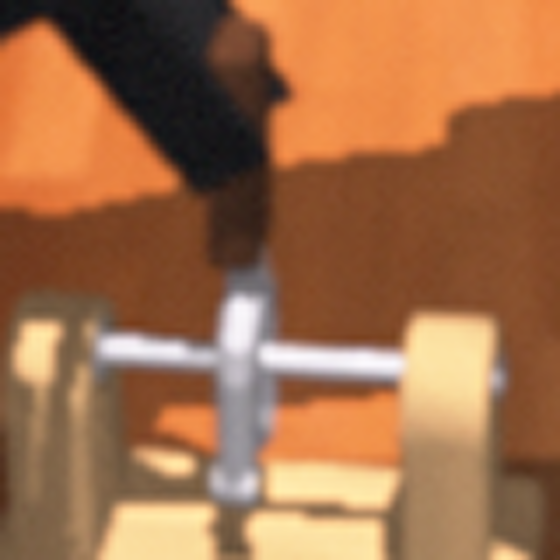

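move_arm --rows '[{"tx":0,"ty":-0.5,"tz":0.33,"rx":0,"ry":0,"rz":0,"grip":0},{"tx":0,"ty":-0.5,"tz":0.33,"rx":0,"ry":0,"rz":0,"grip":0},{"tx":0,"ty":-0.42,"tz":0.27,"rx":0,"ry":0,"rz":0,"grip":0},{"tx":0,"ty":0,"tz":0,"rx":0,"ry":0,"rz":0,"grip":0}]'

```text
t: 10.73
eef_pos: [570.3, 104.0, 172.8]
tcp_rot: [-0.997, -0.0, 1.468]
ft_force: [0.6, 0.7, -1.9]
opening: 0.268
```

move_arm --rows '[{"tx":0,"ty":-0.17,"tz":0.11,"rx":0,"ry":0,"rz":0,"grip":0},{"tx":0,"ty":0,"tz":0,"rx":0,"ry":0,"rz":0,"grip":0}]'

```text
t: 10.9
eef_pos: [569.9, 104.0, 173.7]
tcp_rot: [-0.995, 0.0, 1.468]
ft_force: [0.2, 0.1, -1.2]
opening: 0.269
```

move_arm --rows '[{"tx":0,"ty":-0.17,"tz":0.11,"rx":0,"ry":0,"rz":0,"grip":0},{"tx":0,"ty":0,"tz":0,"rx":0,"ry":0,"rz":0,"grip":0}]'

```text
t: 11.07
eef_pos: [569.9, 104.0, 174.8]
tcp_rot: [-0.995, 0.0, 1.468]
ft_force: [-1.0, -0.7, -6.6]
opening: 0.265
```

move_arm --rows '[{"tx":0,"ty":-0.06,"tz":0.04,"rx":0,"ry":0,"rz":0,"grip":0},{"tx":0,"ty":0,"tz":0,"rx":0,"ry":0,"rz":0,"grip":0},{"tx":0,"ty":0,"tz":0,"rx":0,"ry":0,"rz":0,"grip":0}]'

```text
t: 11.32
eef_pos: [569.8, 104.0, 175.2]
tcp_rot: [-0.994, 0.0, 1.468]
ft_force: [0.3, 1.4, -13.3]
opening: 0.269
```

```bash
python3 - <<'E'
from h import *
np.set_printoptions(precision=1,suppress=True)
b,d=snap('side','k5s')
cv2.imwrite('pics/k5sd.png',cv2.resize(b[175:255,270:350],None,fx=7,fy=7,interpolation=cv2.INTER_CUBIC))
s=env.state();print(s['opening'],s['eef_pos'],s['ft_force'],s['moment'])
E
```

```text
0.26261228519964414 [569.8 104.  175.3] [  1.2   0.5 -14.6] [-0.  -1.9  0. ]
```

View pics/k5sd.png

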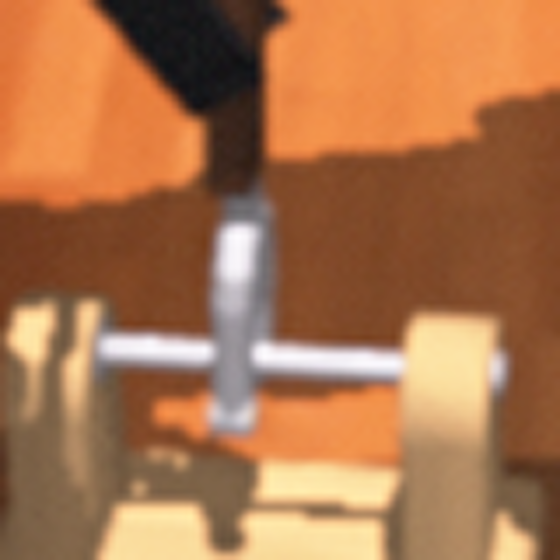

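move_arm --rows '[{"tx":0,"ty":0.5,"tz":-0.33,"rx":0,"ry":0,"rz":0,"grip":0},{"tx":0,"ty":0.5,"tz":-0.33,"rx":0,"ry":0,"rz":0,"grip":0},{"tx":0,"ty":0.5,"tz":-0.33,"rx":0,"ry":0,"rz":0,"grip":0},{"tx":0,"ty":0.25,"tz":-0.16,"rx":0,"ry":0,"rz":0,"grip":0},{"tx":0,"ty":0,"tz":0,"rx":0,"ry":0,"rz":0,"grip":0}]'

```text
t: 11.78
eef_pos: [569.7, 103.9, 154.5]
tcp_rot: [-0.994, 0.0, 1.468]
ft_force: [-0.4, -0.9, -0.9]
opening: 0.265
```

move_arm --rows '[{"tx":0,"ty":0.25,"tz":-0.16,"rx":0,"ry":0,"rz":0,"grip":0},{"tx":0,"ty":0,"tz":0,"rx":0,"ry":0,"rz":0,"grip":0}]'

```text
t: 11.95
eef_pos: [569.9, 104.0, 151.9]
tcp_rot: [-0.995, 0.0, 1.468]
ft_force: [0.4, 0.4, -1.4]
opening: 0.265
```

move_arm --rows '[{"tx":0,"ty":0.17,"tz":-0.11,"rx":0,"ry":0,"rz":0,"grip":0},{"tx":0,"ty":0,"tz":0,"rx":0,"ry":0,"rz":0,"grip":0}]'

```text
t: 12.12
eef_pos: [569.9, 104.0, 149.9]
tcp_rot: [-0.995, 0.0, 1.468]
ft_force: [0.3, -0.6, -1.1]
opening: 0.269
```

move_arm --rows '[{"tx":0,"ty":0.34,"tz":-0.22,"rx":0,"ry":0,"rz":0,"grip":0},{"tx":0,"ty":0,"tz":0,"rx":0,"ry":0,"rz":0,"grip":0},{"tx":0,"ty":0,"tz":0,"rx":0,"ry":0,"rz":0,"grip":36},{"tx":0,"ty":0,"tz":0,"rx":0,"ry":0,"rz":0,"grip":36},{"tx":0,"ty":0,"tz":0,"rx":0,"ry":0,"rz":0,"grip":36}]'

```text
t: 12.53
eef_pos: [570.0, 104.0, 146.2]
tcp_rot: [-0.995, 0.0, 1.468]
ft_force: [0.4, 0.3, 0.1]
opening: 0.352
```

```bash
python3 - <<'E'
from h import *
np.set_printoptions(precision=1,suppress=True)
b,d=snap('side','k6s')
cv2.imwrite('pics/k6sd.png',cv2.resize(b[145:255,260:370],None,fx=5,fy=5,interpolation=cv2.INTER_CUBIC))
s=env.state();print(s['opening'],s['eef_pos'],s['ft_force'],s['moment'])
E
```

```text
0.3575396817006587 [570.  104.  146.2] [ 0.3  0.3 -0.6] [-0.  -0.5 -0. ]
```

View pics/k6sd.png

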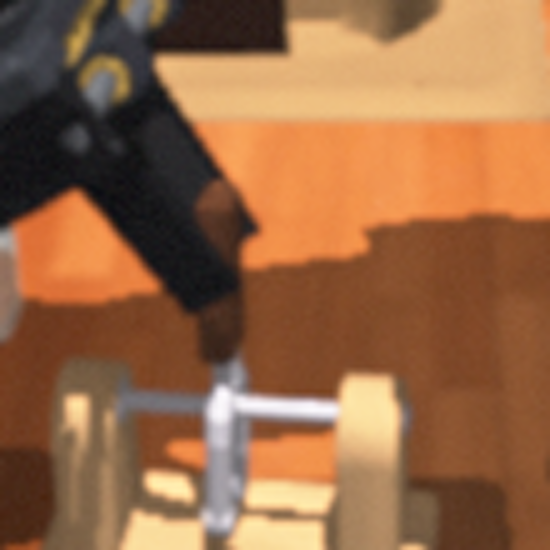

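move_arm --rows '[{"tx":0,"ty":0,"tz":0,"rx":0,"ry":0,"rz":0,"grip":60},{"tx":0,"ty":0,"tz":0,"rx":0,"ry":0,"rz":0,"grip":70},{"tx":0,"ty":0,"tz":0,"rx":0,"ry":0,"rz":0,"grip":70},{"tx":0,"ty":-0.5,"tz":0,"rx":0,"ry":0,"rz":0,"grip":70},{"tx":0,"ty":-1,"tz":0,"rx":0,"ry":0,"rz":0,"grip":70},{"tx":0,"ty":-1.5,"tz":0,"rx":0,"ry":0,"rz":0,"grip":70},{"tx":0,"ty":-1.5,"tz":0,"rx":0,"ry":0,"rz":0,"grip":70},{"tx":0,"ty":-1.5,"tz":0,"rx":0,"ry":0,"rz":0,"grip":70},{"tx":0,"ty":-1.5,"tz":0,"rx":0,"ry":0,"rz":0,"grip":70}]'

```text
t: 13.33
eef_pos: [611.4, 99.7, 210.5]
tcp_rot: [-0.996, 0.0, 1.468]
ft_force: [0.5, -0.3, 0.2]
opening: 0.701
```

move_arm --rows '[{"tx":0,"ty":-2,"tz":1.3,"rx":0,"ry":0,"rz":0,"grip":70},{"tx":0,"ty":-2,"tz":1.3,"rx":0,"ry":0,"rz":0,"grip":70},{"tx":0,"ty":-2,"tz":1.3,"rx":0,"ry":0,"rz":0,"grip":70},{"tx":0,"ty":-2,"tz":1.3,"rx":0,"ry":0,"rz":0,"grip":70},{"tx":0,"ty":0,"tz":0,"rx":0,"ry":0,"rz":0,"grip":70},{"tx":0,"ty":0,"tz":0,"rx":0,"ry":0,"rz":0,"grip":70},{"tx":0,"ty":0,"tz":0,"rx":0,"ry":0,"rz":0,"grip":70},{"tx":0,"ty":0,"tz":0,"rx":0,"ry":0,"rz":0,"grip":70}]'

```text
t: 14.0
eef_pos: [610.5, 99.7, 303.5]
tcp_rot: [-0.993, 0.0, 1.468]
ft_force: [-0.6, -1.0, 0.8]
opening: 0.699
```

```bash
python3 - <<'E'
from h import *
np.set_printoptions(precision=1,suppress=True)
b,d=snap('side','k7s')
cv2.imwrite('pics/k7sd.png',cv2.resize(b[145:275,250:380],None,fx=4.6,fy=4.6,interpolation=cv2.INTER_CUBIC))
s=env.state();print(s['opening'],s['eef_pos'],s['ft_force'],s['moment'])
E
```

```text
0.6959902636282466 [610.4  99.8 303.4] [ 0.8  0.5 -0.5] [ 0.1 -0.5 -0.1]
```

View pics/k7sd.png

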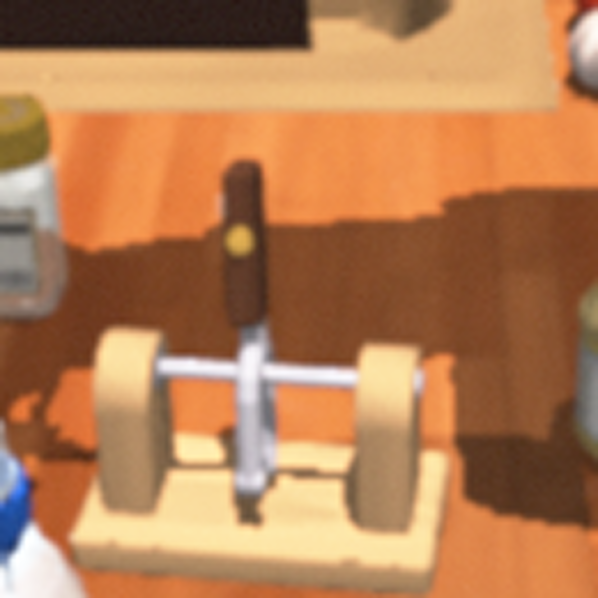

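View pics/k7s.png

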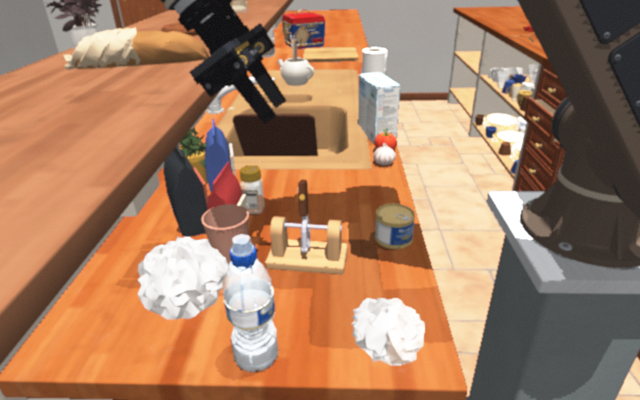

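move_arm --rows '[{"tx":0,"ty":0,"tz":0,"rx":0,"ry":0,"rz":0,"grip":70},{"tx":0,"ty":0,"tz":0,"rx":0,"ry":0,"rz":0,"grip":70},{"tx":0,"ty":0,"tz":0,"rx":0,"ry":0,"rz":0,"grip":70},{"tx":0,"ty":0,"tz":0,"rx":0,"ry":0,"rz":0,"grip":70},{"tx":0,"ty":0,"tz":0,"rx":0,"ry":0,"rz":0,"grip":70},{"tx":0,"ty":0,"tz":0,"rx":0,"ry":0,"rz":0,"grip":70},{"tx":0,"ty":0,"tz":0,"rx":0,"ry":0,"rz":0,"grip":70},{"tx":0,"ty":0,"tz":0,"rx":0,"ry":0,"rz":0,"grip":70},{"tx":0,"ty":0,"tz":0,"rx":0,"ry":0,"rz":0,"grip":70}]'

```text
t: 14.8
eef_pos: [610.6, 99.8, 304.3]
tcp_rot: [-0.995, 0.0, 1.468]
ft_force: [0.0, 0.6, -0.2]
opening: 0.701
```

```bash
python3 - <<'E'
from h import *
b,d=snap('side','k8s')
a=cv2.imread('pics/k7s.png'); o=cv2.imread('pics/side0.png')
print(np.abs(a.astype(int)-b)[175:260,260:370].max(), np.abs(a.astype(int)-b)[175:260,260:370].mean())
cv2.imwrite('pics/k8sd.png',cv2.resize(b[145:275,250:380],None,fx=4.6,fy=4.6,interpolation=cv2.INTER_CUBIC))
cv2.imwrite('pics/cmp.png',np.hstack([o[150:270,180:430],b[150:270,180:430]]))
E
```

```text
62 1.3667023172905526
```

View pics/cmp.png

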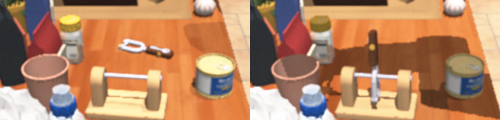

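View pics/k8sd.png

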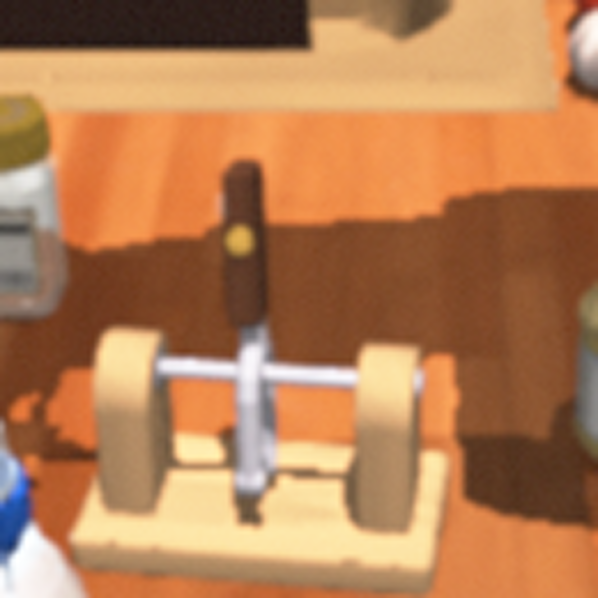

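The fob hangs still on the bar (rivet at crop 240,240; bar passing through the hook at 250,372), and the tumbler, tin and jar are where they were.

```bash
python3 -c "
from cell import env
print(env.job_done(), env.state()['t'])"
```

```text
the job is handed in; nothing more can be done
the job is handed in; nothing more can be done
```

The larder key fob is clipped on the steel bar, and I handed the job in at about 15 s of the 53 s.

- **Grasp:** I pinched the rivet lightly so the hook swung down as I lifted. It stopped at about 57° below level, so I gripped firmly and tilted the tool 33° to bring it upright.
- **Clipping:** I lowered the hook onto the bar. The gate pushed back with roughly 4–5 N, and that force vanished once the bar was inside.
- **Pull test:** Pulling back, the fob met a firm stop at the height expected for the shut gate. The pull reached about 13 N (wrist reading 14.6 N), somewhat more than "lightly", and it held.
- **Release:** I lowered the fob until the hook's closed end was about to rest on the bar, opened the gripper and backed away.

In two pictures about 0.8 s apart the fob stands still on the bar, clear of the gripper. In the side view the tumbler, tin and jar are where they started. The hook hides the gate in the side camera, so I know it is shut only from the forces, not from a picture. The two cameras differed by up to about 3 mm on the bar, within what the mouth allowed.

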